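# Load the spray station with the disc lifter

### The arm

A 6-joint arm with a two-finger parallel gripper is mounted at the origin on a cart in front of the work surface, level with it; the furniture and walls round the work are solid. World frame = base frame: x ahead of the robot, y to its left, z up, the work surface at z = 0. Lengths are in m, angles in degrees, forces in N, time in s.
With the tool pointing down it reaches from about 0.325 to 0.85 m from the base axis. Payload 15.5 kg.
Tool frame: the origin (TCP) lies between the finger pads; the fingertips stand arm.tip_extent ahead of it and the grasp point (between the pads) lies 5 mm behind it (arm.tip_extent is the distance from the TCP to the fingertips, in m); z points along the fingers, y is the line along which they close (so a half turn about z gives the same grasp; the last joint's range is limited). The gripper opens to 91 mm and grips with 3 to 60 N. Pads are 32 mm wide; open, the fingers measure 118 mm over their backs; the gripper's body (76 mm by 178 mm) begins 60 mm behind the grasp point.
Start: joints at [71.648, 28.281, 77.091, -0, 74.628, -5.472], TCP at [0.139, 0.609, 0.228] pointing down, gripper open.
Joint ranges: [-166.48, 166.48], [-47.26, 123.95], [12.59, 153.08], [-70.14, 250.14], [6.76, 159.57], [-176.63, 176.63]. Speed limits (degrees/s): [108.29, 108.29, 147.25, 172.46, 172.46, 172.46].

### API

Orientations are given as a 3x3 rotation matrix whose columns are the frame's x, y, z axes.
In Python, from rig import arm, hand, kin, telemetry, optics gives the robot as it stands. Calls block until the motion is done:
- arm.move_to(position, orientation): joint-space move of the TCP to a pose.
- arm.move_l(position, orientation=None, feed=0.15): straight line of the TCP; orientation=None keeps the orientation; feed is the mean speed in m/s.
- arm.move_joints(angles): joint-space move.
- hand.grip(opening): finger opening in m; the grip force is fixed at half the most; returns when the fingers have stopped.
- arm.sleep(seconds).
- kin.solve_ik(position, orientation): joint angles nearest the present ones, or None.
- telemetry.observe(): the state.
- optics.snapshot(name): name is "scene" or "top" or "wrist"; returns the picture (384x512x3 uint8, red, green, blue); there is no depth.
- optics.get_calibration(name): a dict with "intrinsics" (3x3 intrinsics, pixels), "cam_to_world" (4x4, takes a point from camera to world coordinates). Camera axes: x right, y down, z forward; pixel columns grow to the right and rows downward; lengths in m; the calibration is good to about 2 mm. A picture is of the moment at which its call begins: read the wrist's pose just before it. get_calibration takes no time and is no camera call; for the wrist camera it gives the pose at the moment of the call.
A pose or a line that the arm cannot do raises arm.Unreachable and nothing moves.
- arm.sign_off(): hands the job in; it is judged then, once.
Trained networks look in the newest picture that a camera, given by its name, has taken for a name from the list of things; names that differ only in an ending like _2 or _b are one class to them, and where a whole thing is asked for, a point or a joint stands for the part that bears it (a point fixed in the world has none). Each returns a list of dicts, best first, with "conf" (0 to 1); they miss things now and then, are a little off and sometimes report something else, mostly with a low value. They report only what shows in the picture. A call takes as long as a camera call.
- optics.spot_in(target, camera): "extent" ([left, top, right, bottom] in pixels, round what is visible of it).
- optics.masks_of(target, camera): "mask" (384x512 bool, what is visible of it) and "extent" ([left, top, right, bottom] in pixels, round what is visible of it).
The state is a dict: "t": time; "joint_positions": joint angles; "dq": joint speeds; "tau": joint torques, N m; "ee_pos": TCP position; "tool_rot": TCP orientation; "force": force on the tool from outside, world axes, zero at the start; "torque": the same for the moment, N m; "width": finger opening in m; "grasp_force": force on a finger pad.
Only numpy, scipy, OpenCV 4.12 (cv2) and the standard library are available. Lean on these libraries where they do the work, as an engineer would, in place of code of your own. Each camera call takes 0.05 s, during which the arm holds its last target. There are 200 camera calls.

### The job

Clear the flat aluminium weighing tin off the spray station and set it the right way up in the middle of the cork coaster, and use the orange-handled lifter to carry every specimen disc, lying level on its flat blade and never touched by the fingers, from the grey rack to the middle of a free white berth of the spray station, one disc to a berth. When all the discs lie flat in their berths, press the blue nozzle cap of the spray bottle right down and let it come up again. Finish with the lifter back in its black cradle, and leave the other things on the bench alone.

Things in the scene. Friction and masses are not known exactly. Their poses are not given: they have to be found in the camera images.
- disc_1: flat round specimen disc, bright steel with a blue centre, 48 mm across, 6 mm thick, 30 g; origin at the centre of its underside, z up. It starts flat on the two rails of one of the three places of the grey waiting rack. It may be missing in a run.
- disc_2: flat round specimen disc, bright steel with a brick-red centre, 48 mm across, 6 mm thick, 30 g; origin at the centre of its underside, z up. It starts flat on the two rails of one of the three places of the grey waiting rack. It may be missing in a run.
- disc_3: flat round specimen disc, bright steel with a green centre, 48 mm across, 6 mm thick, 30 g; origin at the centre of its underside, z up. It starts flat on the two rails of one of the three places of the grey waiting rack. It may be missing in a run.
- lifter: disc lifter, 90 g. Origin: underside of the handle's middle; x to the blade's tip, z up. Orange handle 110 mm long (x -55 to 55), 14 wide, 30 high: grip across it from above at the middle (cradle posts at x = +-42, 12 mm long). Flat steel blade without rim, 22 mm wide, 4 thick, underside level with the handle's, to the round tip at x = 155. Mass centre about 18 mm ahead of the origin.
- lifter_tip (a point): where a disc should be centred on the blade: on its upper face, 132 mm ahead of the lifter's origin, 4 mm above the lifter's underside
- cradle: fixed cradle of the lifter: aluminium base 130x60x6 mm with two black posts; origin under its centre, x along the stored lifter towards the blade's tip
- cradle_seat (a point): where the lifter's origin belongs: on the flat post tops, 34 mm above the bench. Cheeks beside the handle stand 8 mm higher, 26 mm apart (handle 14 mm).
- waiting_rack: fixed grey rack, base 76x226x8 mm, origin under its centre, front is its -x. Three places at y = -66, 0, 66 mm, each two solid rails 56 mm long in x, 32 mm apart, tops 60 mm above the bench, open at front and back; cheeks 56 mm apart stand 4 mm above the rail tops. The blade enters from the front between the rails, below the disc, and lifts it.
- spray_station: fixed station, steel plate x -112 to 38, y -153 to 137, 4 mm thick; front is its -x. Three white berths at x = 0, y = 95, 29, -37 mm, with rails and cheeks as in the grey rack. White spray bottle, 50 mm wide, with blue nozzle cap at y = -112. Fill a berth by lowering the blade between its rails until they take the disc, then draw the blade out level to the front.
- berth_1 (a point): centre of the berth at y = +95 mm, at the rail tops: a seated disc's origin lies here. Axes as the station's.
- berth_2 (a point): the same for the berth at y = +29 mm
- berth_3 (a point): the same for the berth at y = -37 mm
- nozzle_cap (a joint): travel of the sprung nozzle cap, m: 0 up, 0.009 fully down. It takes 1.8 N to start and 5.9 N at the bottom, and springs back.
- nozzle_top (a point): centre of the flat top of the nozzle cap (30 mm wide), 127 mm above the bench when up; it moves straight down
- tin: round aluminium weighing tin with lid, red band and red spot on top, 52 mm across, 22 mm high, 60 g; origin at the centre of its underside. It starts on the apron (the plate's front part) before the berths.
- coaster: fixed round cork coaster, 84 mm across, 2 mm high; origin under its centre, z up
- marker: black felt marker lying down, 12x122x14 mm, origin under its middle; a bystander
- tape_roll: roll of clear tape lying flat, 52 mm across, 18 mm high; a bystander
- scoop: blue measuring scoop, 38x94x22 mm; a bystander
- beaker: tall glass beaker, 75 mm wide, 99 mm high; a bystander
- flask: conical glass flask, 66 mm wide, 112 mm high; a bystander
- thermometer: white pocket thermometer lying down, 17x104x8 mm; a bystander

How it is judged:
By the outcome, as a careful person would: the job done as asked, in the order asked, and still so for the second after the job is handed in, with the robot touching nothing.
Of disc_1, disc_2, disc_3 only 2 to 3 are there at a start; the rules pass over those that are not, and their reading is None.
At some moment in a run one of tin may be knocked a few centimetres aside while the robot is not near it.
It also fails if it takes over 210 s, if anything falls off the work surface, if the arm or the gripper's body presses on something with over 40 N, if the wrist force passes 120 N, or if a joint passes its speed limit or range.

## Working session

There is one attempt and no reset: what is moved stays moved. The work goes in short steps, each a Python script; the robot and the scene stay as the last script left them, time stands still between calls to the robot, and variables do not carry over. Pictures are saved under pics/ and viewed, at most 16 in all, crops included, and the job is handed in when it is done.

```bash
mkdir -p pics; ls; python3 - <<'E'
from rig import arm,hand,kin,telemetry,optics
import cv2,numpy as np
s=telemetry.observe();print(s['t'],s['ee_pos'],np.round(s['tool_rot'],3).tolist(),s['width'],arm.tip_extent)
for c in ('scene','top'):
    im=optics.snapshot(c);cv2.imwrite(f'pics/{c}0.png',im[:,:,::-1])
    k=optics.get_calibration(c);print(c,np.round(k['intrinsics'],1).tolist(),np.round(k['cam_to_world'],4).tolist())
    for n in 'disc_1 disc_2 disc_3 lifter cradle waiting_rack spray_station nozzle_cap tin coaster marker tape_roll scoop beaker flask thermometer'.split():
        r=optics.spot_in(n,c);print(n,[(round(d['conf'],2),[round(float(x),1) for x in d['extent']]) for d in r[:3]])
a=[cv2.imread(f'pics/{c}0.png') for c in('scene','top')]
E
```

```text
pics
rig.py
0.0 [0.1392078  0.60895195 0.22734574] [[-0.975, 0.223, -0.0], [0.223, 0.975, -0.001], [0.0, -0.001, -1.0]] 0.09154943149585014 0.014
scene [[494.6, 0.0, 252.3], [0.0, 494.6, 193.4], [0.0, 0.0, 1.0]] [[0.7819, -0.4826, 0.3947, -0.2553], [-0.6232, -0.5882, 0.5154, -1.0246], [-0.0165, -0.649, -0.7607, 1.6135], [0.0, 0.0, 0.0, 1.0]]
disc_1 [(0.69, [182.7, 123.3, 198.6, 150.7]), (0.62, [233.3, 167.1, 242.3, 173.3]), (0.43, [220.4, 156.1, 230.9, 162.9])]
disc_2 [(0.69, [182.7, 123.3, 198.6, 150.7]), (0.62, [233.3, 167.1, 242.3, 173.3]), (0.43, [220.4, 156.1, 230.9, 162.9])]
disc_3 [(0.69, [182.7, 123.3, 198.6, 150.7]), (0.62, [233.3, 167.1, 242.3, 173.3]), (0.43, [220.4, 156.1, 230.9, 162.9])]
lifter [(0.53, [227.6, 198.3, 270.9, 223.4])]
cradle [(0.54, [222.7, 212.1, 255.4, 230.0])]
waiting_rack [(0.95, [208.6, 155.7, 250.7, 191.1])]
spray_station [(0.67, [265.7, 205.0, 342.1, 280.5]), (0.61, [212.0, 150.8, 221.3, 156.5]), (0.56, [300.5, 302.5, 309.5, 318.5])]
nozzle_cap [(0.45, [323.3, 238.5, 330.9, 247.2])]
tin [(0.51, [285.4, 236.0, 296.7, 243.4])]
coaster [(0.67, [278.3, 
[... 936 characters left out ...]
.6, 269.6, 242.8])]
waiting_rack [(0.78, [161.8, 179.6, 225.5, 206.1]), (0.7, [249.4, 209.2, 269.3, 244.5])]
spray_station [(0.79, [283.4, 171.2, 360.9, 217.3])]
nozzle_cap [(0.37, [258.8, 186.3, 265.1, 242.2])]
tin [(0.59, [308.9, 194.6, 322.3, 209.6])]
coaster [(0.87, [261.3, 153.1, 282.5, 178.5])]
marker [(0.64, [199.8, 242.3, 232.2, 243.1]), (0.55, [251.2, 211.2, 266.6, 243.0]), (0.32, [120.2, 226.4, 136.6, 252.9])]
tape_roll []
scoop []
beaker [(0.71, [112.3, 183.0, 139.2, 204.5])]
flask [(0.79, [393.5, 195.4, 418.4, 215.2]), (0.21, [282.7, 173.5, 361.6, 217.3])]
thermometer [(0.75, [204.7, 180.0, 214.1, 189.1]), (0.71, [285.0, 172.7, 359.9, 218.4]), (0.5, [382.4, 240.0, 392.7, 249.2])]
```

```bash
python3 - <<'E'
import cv2
a=cv2.imread('pics/top0.png')[140:270,100:430]
cv2.imwrite('pics/top0c.png',cv2.resize(a,(792,312),interpolation=cv2.INTER_CUBIC))
a=cv2.imread('pics/scene0.png')[110:330,140:400]
cv2.imwrite('pics/scene0c.png',cv2.resize(a,(700,592),interpolation=cv2.INTER_CUBIC))
E
```

```text
(no output)
```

View pics/top0c.png

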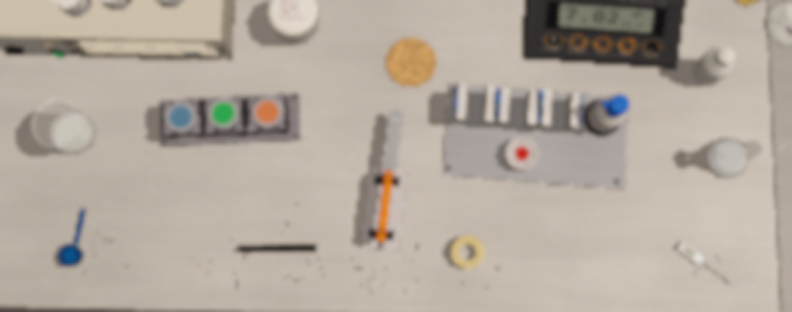

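View pics/scene0c.png

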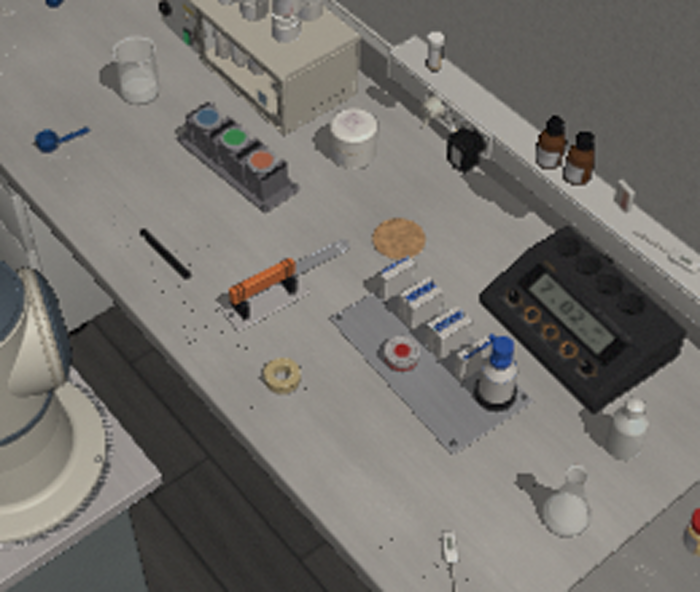

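The top crop shows all three discs (blue at about (175,189), green (193,187) and red (211,187) in full-image pixels). The lifter handle is at (260,225), the tin at (317,204), the coaster at (271,166) and the cap at (357,184). Next I'll get rough positions, then closer wrist views.

```bash
cat > h.py <<'E'
from rig import arm,hand,kin,telemetry,optics
import cv2,numpy as np
def down(yaw):
    "tool pointing down; tool y (closing line) at angle yaw+90 deg, tool x at yaw"
    a=np.radians(yaw);c,s=np.cos(a),np.sin(a)
    return np.array([[c,s,0],[s,-c,0],[0,0,-1.]])
def ray(px,z,k):
    px=np.atleast_2d(np.asarray(px,float));K=k['intrinsics'];T=np.array(k['cam_to_world'])
    d=np.c_[px,np.ones(len(px))]@np.linalg.inv(K).T@T[:3,:3].T
    return T[:3,3]+d*((z-T[2,3])/d[:,2])[:,None]
def proj(P,k):
    P=np.atleast_2d(np.asarray(P,float));T=np.array(k['cam_to_world']);c=(P-T[:3,3])@T[:3,:3]
    q=c@np.array(k['intrinsics']).T;return q[:,:2]/q[:,2:]
def shot(name,cam='wrist'):
    k=optics.get_calibration(cam);im=optics.snapshot(cam)
    cv2.imwrite(f'pics/{name}.png',im[:,:,::-1]);np.savez(f'pics/{name}.npz',im=im,K=k['intrinsics'],T=k['cam_to_world'])
    return im,dict(intrinsics=np.array(k['intrinsics']),cam_to_world=np.array(k['cam_to_world']))
def load(name):
    d=np.load(f'pics/{name}.npz');return d['im'],dict(intrinsics=d['K'],cam_to_world=d['T'])
E
python3 - <<'E'
from h import *
k=optics.get_calibration('top')
for n,p,z in [('blue',(175,189),.066),('green',(193,187),.066),('red',(211,187),.066),('handle_back',(259,240),.064),('handle_front',(262,213),.064),('tip',(264,187),.038),('coaster',(271,166),.002),('tin',(317,204),.026),('cap',(357,183),.127),('tape',(294,244.5),.018),('plateFL',(285.5,210),.004),('plateFR',(359,217),.004)]:
    print(n,np.round(ray(p,z,k)[0],3))
s=telemetry.observe()
T=np.eye(4);T[:3,:3]=s['tool_rot'];T[:3,3]=s['ee_pos']
w=optics.get_calibration('wrist');print(np.round(w['intrinsics'],1).tolist(),np.round(np.linalg.inv(T)@w['cam_to_world'],4).tolist())
for x,y in[(.4,.2),(.42,-.1),(.5,-.15),(.45,0),(.4,-.2)]:
  for yaw in (0,180,90,-90):
    print(x,y,yaw,[ (None if q is None else np.round(q,0).tolist()) for q in [kin.solve_ik(np.array([x,y,.35]),down(yaw))]])
E
```

```text
blue [0.566 0.305 0.066]
green [0.575 0.239 0.066]
red [0.576 0.172 0.066]
handle_back [ 0.385 -0.009  0.064]
handle_front [ 0.483 -0.018  0.064]
tip [ 0.585 -0.024  0.038]
coaster [ 0.676 -0.05   0.002]
tin [ 0.526 -0.225  0.026]
cap [ 0.589 -0.352  0.127]
tape [ 0.373 -0.14   0.018]
plateFL [ 0.504 -0.108  0.004]
plateFR [ 0.483 -0.387  0.004]
[[299.6, 0.0, 257.8], [0.0, 299.6, 194.3], [0.0, 0.0, 1.0]] [[0.0002, -0.9655, -0.2602, 0.0725], [1.0, 0.0002, -0.0001, 0.0], [0.0002, -0.2602, 0.9655, -0.1567], [0.0, 0.0, 0.0, 1.0]]
0.4 0.2 0 [[19.0, 7.0, 89.0, -0.0, 84.0, 109.0]]
0.4 0.2 180 [[19.0, 7.0, 89.0, -0.0, 84.0, -71.0]]
0.4 0.2 90 [[19.0, 7.0, 89.0, -0.0, 84.0, 19.0]]
0.4 0.2 -90 [[19.0, 7.0, 89.0, -0.0, 84.0, -161.0]]
0.42 -0.1 0 [[-21.0, 6.0, 91.0, -0.0, 83.0, 69.0]]
0.42 -0.1 180 [[-21.0, 6.0, 91.0, -0.0, 83.0, -111.0]]
0.42 -0.1 90 [[-21.0, 6.0, 91.0, -0.0, 83.0, -21.0]]
0.42 -0.1 -90 [[-21.0, 6.0, 91.0, -0.0, 83.0, 159.0]]
0.5 -0.15 0 [[-23.0, 14.0, 80.0, -0.0, 86.0, 67.0]]
0.5 -0.15 180 [[-23.0, 14.0, 80.0, -0.0, 86.0, -113.0]]
0.5 -0.15 90 [[-23.0, 14.0, 80.0, -0.0, 86.0, -23.0]]
0.5 -0.15 -90 [[-23.0, 14.0, 80.0, -0.0, 86.0, 157.0]]
0.45 0 0 [[-8.0, 7.0, 89.0, -0.0, 84.0, 82.0]]
0.45 0 180 [[-8.0, 7.0, 89.0, -0.0, 84.0, -98.0]]
0.45 0 90 [[-8.0, 7.0, 89.0, -0.0, 84.0, -8.0]]
0.45 0 -90 [[-8.0, 7.0, 89.0, -0.0, 84.0, 172.0]]
0.4 -0.2 0 [[-34.0, 7.0, 89.0, -0.0, 84.0, 56.0]]
0.4 -0.2 180 [[-34.0, 7.0, 89.0, -0.0, 84.0, -124.0]]
0.4 -0.2 90 [[-34.0, 7.0, 89.0, -0.0, 84.0, -34.0]]
0.4 -0.2 -90 [[-34.0, 7.0, 89.0, -0.0, 84.0, 146.0]]
```

```bash
cat > look.py <<'E'
from h import *
def go(x,y,z,yaw=0): arm.move_to(np.array([x,y,z]),down(yaw))
views=[('rackA',.50,.24,.22),('rackB',.48,.20,.26),('lift',.40,-.015,.26),('statA',.46,-.22,.24),('statB',.50,-.16,.24),('statC',.48,-.26,.28)]
for n,x,y,z in views:
    go(x,y,z);im,k=shot(n);print(n)
    for t in {'r':['disc_1'],'l':['lifter','coaster','tape_roll'],'s':['tin','coaster','nozzle_cap']}[n[0]]:
        r=optics.spot_in(t,'wrist');print(' ',t,[(round(d['conf'],2),[round(float(v),1) for v in d['extent']]) for d in r[:4]])
print(telemetry.observe()['t'])
E
python3 look.py; python3 - <<'E'
import cv2,numpy as np
f=lambda n:cv2.imread(f'pics/{n}.png')
for n,l in(('m1',('rackA','lift')),('m2',('statA','statB'))):
    cv2.imwrite(f'pics/{n}.png',np.vstack([cv2.resize(f(l[0])[:300],(512,300)),cv2.resize(f(l[1])[:300],(512,300))]))
E
```

```text
rackA
  disc_1 [(0.88, [304.4, 84.5, 347.7, 130.7]), (0.86, [166.1, 94.6, 218.1, 145.6]), (0.86, [233.5, 86.3, 283.1, 133.9]), (0.57, [419.1, 170.3, 471.7, 228.5])]
rackB
  disc_1 [(0.92, [198.5, 71.6, 243.1, 116.8]), (0.9, [138.4, 76.6, 188.4, 124.4]), (0.79, [263.3, 68.9, 301.7, 111.4]), (0.54, [374.9, 150.8, 418.1, 240.8])]
lift
  lifter [(0.75, [246.4, 3.9, 278.4, 191.0])]
  coaster [(0.42, [327.7, 167.0, 369.7, 206.9])]
  tape_roll [(0.89, [328.7, 166.1, 369.4, 209.4]), (0.25, [323.7, 0.9, 511.4, 111.5])]
statA
  tin [(0.66, [243.5, 97.0, 286.7, 139.4]), (0.42, [76.4, 138.5, 125.5, 232.7])]
  coaster [(0.61, [80.8, 0.0, 144.3, 21.8])]
  nozzle_cap [(0.86, [389.6, 20.9, 445.6, 60.5])]
statB
  tin [(0.58, [286.7, 128.8, 333.7, 168.2])]
  coaster [(0.95, [128.4, 1.5, 203.5, 58.7])]
  nozzle_cap [(0.59, [448.2, 77.6, 505.2, 108.7]), (0.27, [128.9, 0.0, 204.9, 59.2])]
statC
  tin [(0.82, [214.2, 112.8, 254.3, 146.2])]
  coaster [(0.66, [61.5, 0.0, 126.8, 45.6])]
  nozzle_cap [(0.63, [326.7, 57.2, 373.0, 86.1]), (0.25, [133.5, 42.3, 367.1, 168.9])]
7.6167
```

View pics/m1.png

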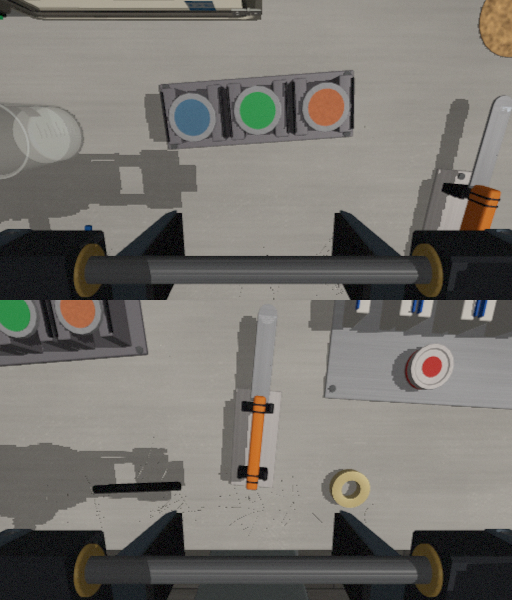

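View pics/m2.png

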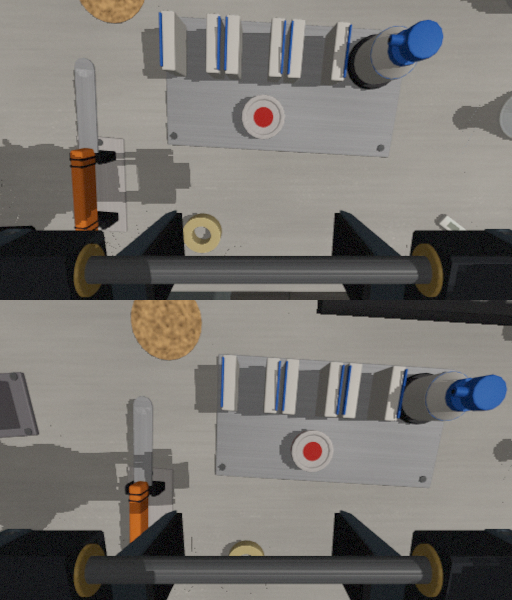

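Image review: the rack view shows all three discs seated (blue (192,117), green (258,109), red (326,107)). The tin is at (263,117) in statA, and the berths are white with blue cheeks. I'll refine the fixture poses by fitting known edges over several views.

```bash
cat > fit.py <<'E'
from h import *
from scipy.optimize import minimize
from scipy.ndimage import map_coordinates
def W(p,P):
    x,y,a=p;c,s=np.cos(a),np.sin(a);P=np.asarray(P,float)
    return np.c_[x+c*P[:,0]-s*P[:,1],y+s*P[:,0]+c*P[:,1],P[:,2]]
def pts(lines): return np.vstack([np.linspace(a,b,60) for a,b in lines])
def fit(lines,views,p0,occl=225):
    P=pts(lines);V=[]
    for v in views:
        im,k=load(v);g=cv2.cvtColor(im,cv2.COLOR_RGB2GRAY).astype(np.float32)
        V.append((g,k))
    p=np.array(p0,float)
    for sig in (4,2,1):
        G=[]
        for g,k in V:
            b=cv2.GaussianBlur(g,(0,0),sig);m=np.hypot(cv2.Sobel(b,5,1,0),cv2.Sobel(b,5,0,1));G.append((np.minimum(m,np.percentile(m,97)),k))
        def cost(q):
            t=0
            for m,k in G:
                u=proj(W(q*[1,1,.2],P),k);ok=(u[:,1]<occl)
                t-=map_coordinates(m,[u[ok,1],u[ok,0]],order=1).sum()/len(P)
            return t
        q=p/[1,1,.2];S=np.vstack([q]+[q+d*.002*sig for d in np.eye(3)])
        r=minimize(cost,q,method='Nelder-Mead',options=dict(initial_simplex=S,xatol=1e-5,fatol=1e-4));p=r.x*[1,1,.2]
    return p,r.fun
def rect(x0,x1,y0,y1,z): return [((x0,y0,z),(x1,y0,z)),((x0,y1,z),(x1,y1,z)),((x0,y0,z),(x0,y1,z)),((x1,y0,z),(x1,y1,z))]
ST=rect(-.112,.038,-.153,.137,.004)[:3]
for c in(.095,.029,-.037): ST+=[((-.028,c+s*.016,.06),(.028,c+s*.016,.06)) for s in(-1,1)]
RK=rect(-.038,.038,-.113,.113,.008)
LF=rect(-.055,.055,-.007,.007,.064)+[((.07,s*.011,.038),(.144,s*.011,.038)) for s in(-1,1)]
def draw(name,items,out,crop,f):
    im,k=load(name);im=im[:,:,::-1].copy();x0,y0,x1,y1=crop
    o=cv2.resize(im[y0:y1,x0:x1],None,fx=f,fy=f,interpolation=cv2.INTER_CUBIC)
    for p,L in items:
        for a,b in L:
            u=(proj(W(p,[a,b]),k)-[x0,y0]+.5)*f
            cv2.line(o,tuple(int(v) for v in u[0]),tuple(int(v) for v in u[1]),(0,0,255),1)
    cv2.imwrite(f'pics/{out}.png',o)
def blob(name,cond,z,box=None):
    im,k=load(name);h=cv2.cvtColor(im,cv2.COLOR_RGB2HSV);m=cond(h[...,0].astype(int),h[...,1].astype(int),h[...,2].astype(int)).astype(np.uint8)
    m[235:]=0
    if box: 
        b=np.zeros_like(m);b[box[1]:box[3],box[0]:box[2]]=1;m*=b
    n,l,st,c=cv2.connectedComponentsWithStats(m);i=1+np.argmax(st[1:,4])
    return ray(c[i],z,k)[0],st[i]
BLUE=lambda h,s,v:(h>97)&(h<118)&(s>90)
GREEN=lambda h,s,v:(h>45)&(h<80)&(s>90)
RED=lambda h,s,v:(h>4)&(h<16)&(s>80)&(v>80)
TINRED=lambda h,s,v:((h<5)|(h>172))&(s>120)
E
cat > run1.py <<'E'
from fit import *
a=np.radians
for n in('rackA','rackB'):
    for c,f in(('b',BLUE),('g',GREEN),('r',RED)):
        x0=dict(rackA=(150,80,360,150),rackB=(120,60,310,130))[n]
        p,st=blob(n,f,.066,x0);print(n,c,np.round(p,4),st)
for n in('statA','statB','statC'): print(n,'tin',*[np.round(q,4) for q in blob(n,TINRED,.026)])
R={}
for nm,L,vs,p0 in(('rack',RK,['rackA','rackB'],(.573,.239,a(4))),('stat',ST,['statA','statB','statC'],(.60,-.24,a(-4))),('lift',LF,['lift'],(.434,-.014,a(-4)))):
    p,c=fit(L,vs,p0);R[nm]=p;print(nm,np.round(p[:2],4),np.degrees(p[2]),c)
    for v in vs: q,c=fit(L,[v],p0);print('  ',v,np.round(q[:2],4),np.degrees(q[2]),c)
np.savez('poses.npz',**R)
draw('statB',[(R['stat'],ST)],'o1',(200,40,500,200),2.6)
draw('lift',[(R['lift'],LF)],'o2',(200,0,320,200),2.6)
draw('rackA',[(R['rack'],RK)],'o3',(150,60,370,160),2)
A,B,C=[cv2.imread(f'pics/o{i}.png') for i in(1,2,3)]
o=np.zeros((600,800,3),np.uint8);o[:416,:780]=A;cv2.imwrite('pics/ov1.png',o[:416,:780]);
o=np.zeros((540,760,3),np.uint8);o[:520,:312]=B;o[:200,315:755]=C;cv2.imwrite('pics/ov2.png',o)
E
python3 run1.py
```

```text
rackA b [0.5704 0.3069 0.066 ] [175 100  34  35 966]
rackA g [0.5772 0.2411 0.066 ] [ 240   92   36   37 1029]
rackA r [0.5805 0.1729 0.066 ] [ 308   89   36   37 1056]
rackB b [0.5704 0.3068 0.066 ] [147  83  31  32 775]
rackB g [0.5771 0.2412 0.066 ] [205  76  32  34 835]
rackB r [0.5804 0.173  0.066 ] [266  73  33  34 860]
statA tin [ 0.5302 -0.2255  0.026 ] [254 107  19  20 303]
statB tin [ 0.5302 -0.2256  0.026 ] [303 142  19  19 274]
statC tin [ 0.5303 -0.2254  0.026 ] [223 123  17  18 232]
rack [0.5771 0.2408] 4.088159820598404 -226.92184448242188
   rackA [0.5773 0.2409] 4.1391025609794365 -116.09366607666016
   rackB [0.5765 0.2464] 4.100089667812298 -102.18778228759766
stat [ 0.5987 -0.2328] -3.2881890759917956 -188.62335205078125
   statA [ 0.5987 -0.233 ] -3.271901264271592 -62.68095397949219
   statB [ 0.5987 -0.2332] -3.400586363693919 -64.22982025146484
   statC [ 0.5987 -0.2324] -3.335453487826588 -62.33548355102539
lift [ 0.4402 -0.0115] -5.842867941094381 -82.38255310058594
   lift [ 0.4402 -0.0115] -5.842867941094381 -82.38255310058594
```

View overlays.

View pics/ov1.png

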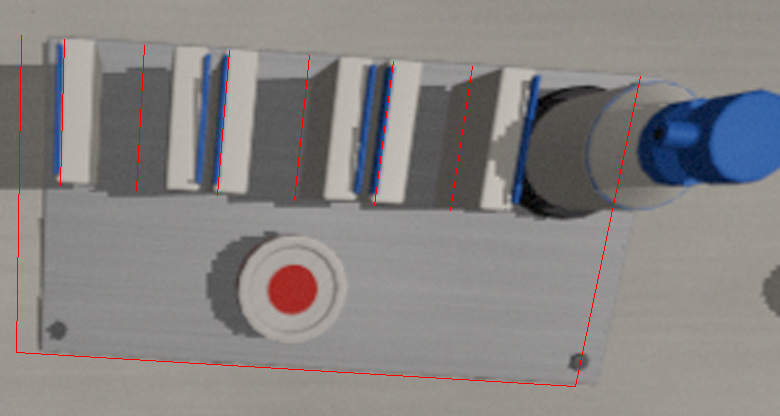

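View pics/ov2.png

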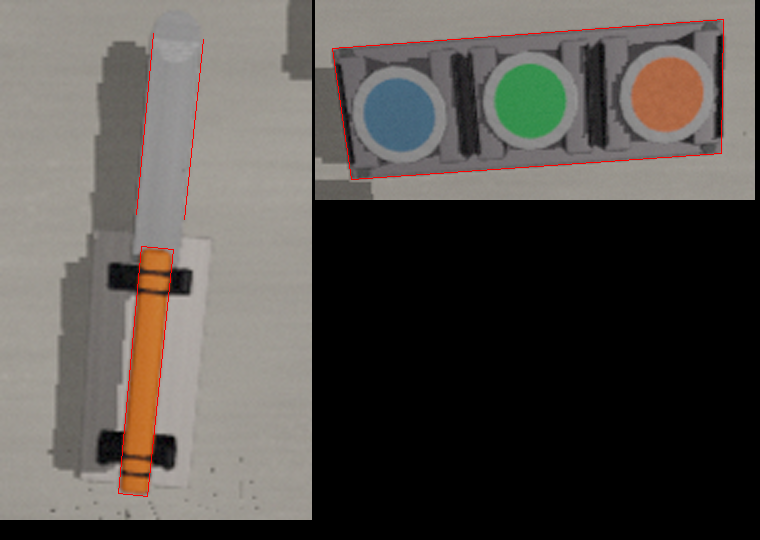

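```bash
cat > run2.py <<'E'
from fit import *
a=np.radians;R=dict(np.load('poses.npz'))
ST2=ST+[((-.028,c+s*.028,.064),(.028,c+s*.028,.064)) for c in(.095,.029,-.037) for s in(-1,1)]
best=min((fit(ST2,['statA','statB','statC'],(x,y,a(-3.8))) for y in(-.238,-.242,-.246,-.25) for x in (.595,.602)),key=lambda r:r[1]);R['stat']=best[0];print('stat',np.round(best[0][:2],4),np.degrees(best[0][2]),best[1])
for v in('statA','statB','statC'):q,c=fit(ST2,[v],R['stat']);print('  ',v,np.round(q[:2],4),np.degrees(q[2]),c)
CR=rect(-.065,.065,-.03,.03,.006)
H=rect(-.055,.055,-.007,.007,.064);BL=[((.07,s*.011,.038),(.144,s*.011,.038)) for s in(-1,1)]+[((.1545,-.003,.038),(.1545,.003,.038))]
for n,L,p0 in(('cradle',CR,(.434,-.013,a(-5))),('lift',H,(.4385,-.0125,a(-5))),('blade',BL,(.4385,-.014,a(-5)))):
    p,c=min((fit(L,['lift'],np.array(p0)+[0,d,0]) for d in(-.003,0,.003)),key=lambda r:r[1]);R[n]=p;print(n,np.round(p[:2],4),np.degrees(p[2]),c)
for n in('statA','statB','statC'):
    im,k=load(n);h=cv2.cvtColor(im,cv2.COLOR_RGB2HSV);m=((h[...,0]>8)&(h[...,0]<22)&(h[...,1]>70)).astype(np.uint8)
    m[70:]=0;m[:,:40]=0;m[:,230:]=0
    n_,l,st,c=cv2.connectedComponentsWithStats(m);i=1+np.argmax(st[1:,4]);cn=cv2.findContours((l==i).astype(np.uint8),0,1)[0][0][:,0]
    q=ray(cn[(cn[:,1]>1)],.002,k)[:,:2];A=np.c_[2*q,np.ones(len(q))];s=np.linalg.lstsq(A,(q**2).sum(1),rcond=None)[0];print(n,'coaster',np.round(s[:2],4),'r',np.sqrt(s[2]+s[0]**2+s[1]**2))
np.savez('poses.npz',**R)
draw('statB',[(R['stat'],ST2)],'o1',(200,40,500,200),2.6)
draw('lift',[(R['lift'],H),(R['blade'],BL),(R['cradle'],CR)],'o2',(200,0,320,200),2.6)
A,B=[cv2.imread(f'pics/o{i}.png') for i in(1,2)]
A=cv2.resize(A,(480,256));o=np.zeros((540,800,3),np.uint8);o[:520,:312]=B;o[:256,315:795]=A;cv2.imwrite('pics/ov3.png',o)
E
python3 run2.py
```

```text
stat [ 0.5979 -0.2444] -3.534913815235309 -343.5024719238281
   statA [ 0.5979 -0.2444] -3.512984822621821 -113.56720733642578
   statB [ 0.5978 -0.2443] -3.7642225263509403 -118.24925994873047
   statC [ 0.598  -0.2445] -3.3240178214011675 -112.28050231933594
cradle [0.4493 0.0034] -4.030725153839548 -65.44782257080078
lift [ 0.4402 -0.0115] -5.634843134254535 -91.91871643066406
blade [3.335e-01 3.000e-04] -5.391498254721584 -101.47830963134766
statA coaster [ 0.6793 -0.0495] r 0.041359846022861135
statB coaster [ 0.6791 -0.0496] r 0.04109376471152899
statC coaster [ 0.6791 -0.0492] r 0.04109476001957993
```

View pics/ov3.png

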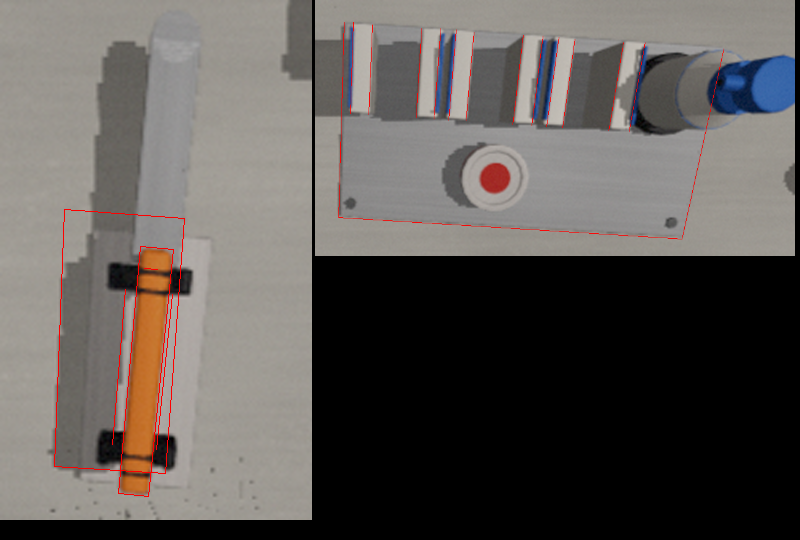

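```bash
cat > run3.py <<'E'
from fit import *
R=dict(np.load('poses.npz'));im,k=load('lift')
c=np.array([(98,232),(211,238),(188,487),(82,479)])/2.6+[200,0]
q=ray(c,.006,k);print(np.round(q,4).tolist(),np.linalg.norm(q-np.roll(q,1,0),axis=1).round(4));m=q.mean(0);d=(q[0]+q[1]-q[2]-q[3]);a0=np.arctan2(d[1],d[0]);print('corner est',m,np.degrees(a0))
CR=rect(-.065,.065,-.03,.03,.006)
p,s=min((fit(CR,['lift'],(m[0]+dx,m[1]+dy,a0)) for dx in(-.002,0,.002) for dy in(-.002,0,.002)),key=lambda r:r[1]);print('fit',p,np.degrees(p[2]),s)
b=ray(np.array([(153,60),(199,60),(138,210),(182,210),(176,12)])/2.6+[200,0],.038,k);print(np.round(b,4).tolist());f=(b[0]+b[1])/2;r=(b[2]+b[3])/2;print('blade yaw',np.degrees(np.arctan2(*(f-r)[[1,0]])))
R['cradle']=p;np.savez('poses.npz',**R)
for z in(.006,.035,.042): print('cheek',z,ray(np.array([(150,279),(137,449)])/2.6+[200,0],z,k).round(4).tolist())
draw('lift',[(R['lift'],H:=rect(-.055,.055,-.007,.007,.064)),(p,CR+rect(.036,.048,-.013,.013,.042)+rect(-.048,-.036,-.013,.013,.042))],'ov4',(210,0,310,200),3)
E
python3 run3.py
```

```text
[[0.5053, 0.0116, 0.006], [0.5025, -0.0448, 0.006], [0.3744, -0.035, 0.006], [0.3788, 0.0224, 0.006]] [0.1269 0.0565 0.1284 0.0576]
corner est [ 0.44023111 -0.01145477  0.006     ] -4.642858951864133
fit [ 0.44928256  0.00341768 -0.07034932] -4.030718955573161 -65.44783020019531
[[0.5739, -0.0157, 0.038], [0.5739, -0.0357, 0.038], [0.5124, -0.0089, 0.038], [0.5124, -0.029, 0.038], [0.5924, -0.0255, 0.038]]
blade yaw -6.27532053084692
cheek 0.006 [[0.4828, -0.0144, 0.006], [0.3953, -0.0074, 0.006]]
cheek 0.035 [[0.4822, -0.0144, 0.035], [0.4009, -0.0079, 0.035]]
cheek 0.042 [[0.482, -0.0144, 0.042], [0.4023, -0.008, 0.042]]
```

View pics/ov4.png

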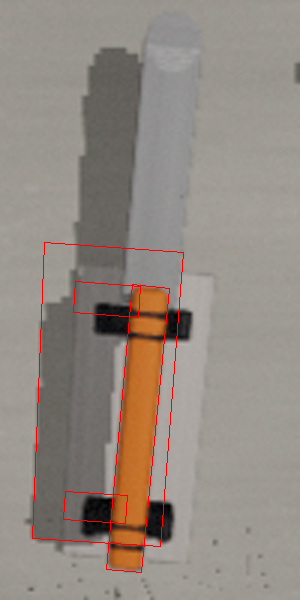

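Station and handle fits line up with the image. The cradle fit locked onto a shadow, but its corners and cheeks agree with the handle position, at about (.440,-.0115). I'll put the lifter back at exactly the pose where I grasp it. Next is the tin.

```bash
cat > tin.py <<'E'
from fit import *
R0=down(0)
arm.move_to(np.array([.47,-.22,.2]),R0);shot('tin1');p,st=blob('tin1',TINRED,.026);print(p,st)
assert .40<p[0]<.60 and abs(p[1]+.2255)<.08
arm.move_to(np.array([p[0],p[1],.10]),R0);hand.grip(.085)
arm.move_l(np.array([p[0],p[1],.022]),R0,feed=.1)
hand.grip(.0);s=telemetry.observe();print(s['width'],s['grasp_force'],s['force'])
arm.move_l(np.array([p[0],p[1],.16]),R0)
c=np.array([.6792,-.0494])
arm.move_l(np.array([*c,.16]),R0);arm.move_l(np.array([*c,.03]),R0)
arm.move_l(np.array([*c,.0205]),R0,feed=.03);print(telemetry.observe()['force'])
hand.grip(.075);arm.move_l(np.array([*c,.15]),R0)
arm.move_to(np.array([.59,-.05,.22]),R0);shot('tin2');p,st=blob('tin2',TINRED,.024);print(p,st,telemetry.observe()['t'])
E
python3 tin.py
```

```text
[ 0.53049593 -0.22591369  0.026     ] [254 116  21  22 368]
0.05110013676173741 30.000733137130737 [-1.21881197e+00 -2.59415767e-03  2.83944322e+00]
[ 0.54148498  0.27866759 -0.33418593]
[ 0.67870432 -0.04971692  0.024     ] [248  90  20  21 345] 16.9333
```

```bash
cat > lift.py <<'E'
from fit import *
G=np.array([.4402,-.0115]);Y=-5.4
hand.grip(.06);arm.move_to(np.array([*G,.14]),down(Y))
arm.move_l(np.array([*G,.044]),down(Y),feed=.08)
hand.grip(0);s=telemetry.observe();print(s['width'],s['grasp_force'],s['force'],s['ee_pos'])
arm.move_l(np.array([*G,.052]),down(Y),feed=.03);arm.move_l(np.array([*G,.16]),down(Y))
s=telemetry.observe();print(s['force'],s['torque'],s['width'],s['t'],s['ee_pos']);shot('held')
im,k=load('held');o=im[:,:,::-1].copy()
p=(s['ee_pos'][0],s['ee_pos'][1],np.radians(Y));z=s['ee_pos'][2]-.010
L=[((.07,q*.011,z+.004),(.12,q*.011,z+.004)) for q in(-1,1)]+rect(-.055,.055,-.007,.007,z+.03)
for a,b in L:
    u=proj(W(p,[a,b]),k).astype(int);cv2.line(o,tuple(map(int,u[0])),tuple(map(int,u[1])),(0,0,255),1)
S,ks=shot('held_scene','scene');S=cv2.resize(S[130:300,180:330,::-1],(450,510));o2=np.zeros((510,790,3),np.uint8);o2[:,:450]=S;o2[:330,450:790]=o[0:330,90:430];cv2.imwrite('pics/heldm.png',o2)
E
python3 lift.py
```

```text
0.013622296800249241 29.99979257583618 [ 0.0986093  -0.14359268  1.37695722] [ 0.44017285 -0.01149037  0.04399902]
[ 0.50685163  0.55892859 -0.73376974] [-0.02291145  0.17568671 -0.01975358] 0.013552349843853428 21.5083 [ 0.43976522 -0.01142004  0.15937052]
```

View pics/heldm.png

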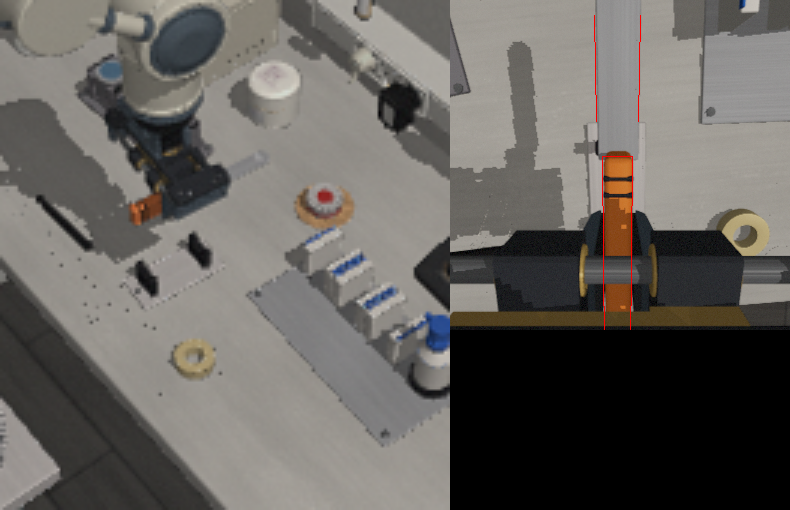

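The lifter is held straight and the blade matches the overlay within about 0.5 mm. The tin sits centred on the coaster. Now the first disc.

```bash
cat > carry.py <<'E'
from fit import *
R=dict(np.load('poses.npz'));rk,st=R['rack'],R['stat']
D=dict(b=(.5704,.3068),g=(.5772,.2411),r=(.5804,.173))
B=dict(b=W(st,[(0,.095,0)])[0,:2],g=W(st,[(0,.029,0)])[0,:2],r=W(st,[(0,-.037,0)])[0,:2])
def pose(c,yaw,back,under): # blade's disc centre 'back' m short of c, lifter underside at 'under'
    u=np.array([np.cos(yaw),np.sin(yaw)]);return np.array([*(np.array(c)-u*(.132+back)),under+.010]),down(np.degrees(yaw))
def L(c,yaw,back,under,feed): arm.move_l(*pose(c,yaw,back,under),feed=feed)
def tell(m): s=telemetry.observe();print(m,round(s['t'],1),np.round(s['force'],2),np.round(s['torque'],3),round(s['width'],4))
def pick(k):
    c=D[k];y=rk[2]
    arm.move_to(*pose(c,y,.085,.10));L(c,y,.085,.0505,.1);L(c,y,0,.0505,.06);tell('under')
    L(c,y,0,.062,.02);tell('up');L(c,y,0,.085,.04);tell('lifted')
def place(k):
    c=D[k];y=rk[2];b=B[k];ys=st[2]
    L(c,y,.0,.11,.05);L(c,y,.10,.11,.08);L(b,ys,.10,.11,.12);L(b,ys,.10,.085,.05);L(b,ys,0,.085,.06);tell('over')
    L(b,ys,0,.062,.04);L(b,ys,0,.0505,.02);tell('set');L(b,ys,.09,.0505,.06);L(b,ys,.09,.12,.12);tell('out')
E
python3 - <<'E'
from carry import *
print(B)
for k in 'bgr':
    for q in (pose(D[k],rk[2],.085,.0505),pose(B[k],st[2],.1,.0505)): assert kin.solve_ik(*q) is not None
pick('b');shot('pk','scene');shot('pkw','wrist')
o=np.zeros((540,790,3),np.uint8);a=cv2.imread('pics/pk.png')[100:240,160:310];o[:420,:450]=cv2.resize(a,(450,420));o[:330,450:790]=cv2.imread('pics/pkw.png')[0:330,90:430];cv2.imwrite('pics/pkm.png',o)
E
```

```text
{'b': array([ 0.60380095, -0.14956732]), 'g': array([ 0.5997316 , -0.21544175]), 'r': array([ 0.59566226, -0.28131618])}
under 25.0 [-0.74 -0.41 -0.95] [-0.047  0.159 -0.06 ] 0.0138
up 25.8 [-0.09 -0.64 -1.32] [-0.09   0.229 -0.027] 0.0137
lifted 26.5 [ 0.72 -0.81 -0.79] [-0.076  0.172 -0.017] 0.0139
```

View pics/pkm.png

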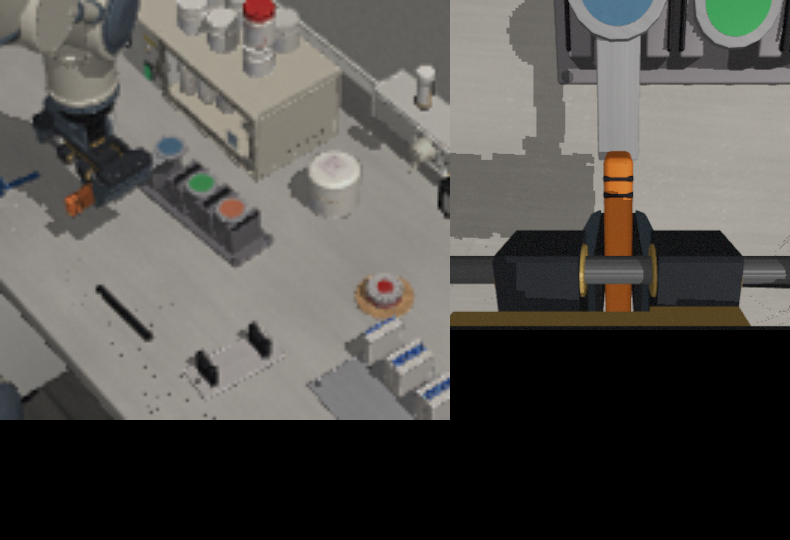

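The blue disc lies level and centred on the blade. Placing it.

```bash
cat > chk.py <<'E'
from fit import *
def seated(name,cond,z=.066):
    im,k=load(name);h=cv2.cvtColor(im,cv2.COLOR_RGB2HSV);m=cond(*[h[...,i].astype(int) for i in range(3)]).astype(np.uint8);m[225:]=0
    n,l,s,c=cv2.connectedComponentsWithStats(m);return [(np.round(ray(c[i],z,k)[0][:2],4).tolist(),int(s[i,4]),(s[i,2:4]).tolist()) for i in range(1,n) if s[i,4]>150]
E
python3 - <<'E'
from carry import *
from chk import *
place('b');
arm.move_to(np.array([.45,-.17,.2]),down(st[2]*57.3));shot('pl1');print(B['b'],seated('pl1',BLUE))
cv2.imwrite('pics/pl1c.png',cv2.resize(cv2.imread('pics/pl1.png')[:150,100:420],None,fx=2.4,fy=2.4))
E
```

```text
over 34.8 [ 0.38 -0.03 -1.56] [-0.045  0.195  0.021] 0.014
set 36.3 [-0.44 -0.16 -0.09] [-0.036  0.208 -0.028] 0.0143
out 38.6 [ 0.59 -1.29 -1.03] [-0.04   0.151 -0.013] 0.0141
[ 0.60380095 -0.14956732] [([0.6014, -0.1209], 161, [6, 52]), ([0.6037, -0.1471], 1186, [33, 43]), ([0.5946, -0.2439], 165, [6, 51]), ([0.5935, -0.2504], 191, [7, 52]), ([0.5893, -0.3087], 212, [9, 52]), ([0.5953, -0.3758], 1241, [50, 30])]
```

View pics/pl1c.png

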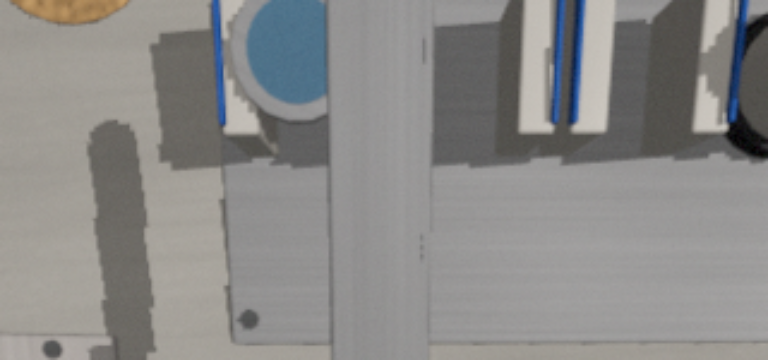

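The blue disc sits in berth 1 at the right depth, with part of it hidden by the blade. On to the other two.

```bash
python3 - <<'E'
from carry import *
from chk import *
arm.move_l(*pose(B['b'],st[2],.10,.16),feed=.15)
for k in 'gr':
    pick(k);place(k)
    # look clear of the blade
arm.move_to(np.array([.46,-.30,.25]),down(st[2]*57.3));shot('pl2')
arm.move_to(np.array([.46,-.10,.25]),down(st[2]*57.3));shot('pl3')
for n in('pl2','pl3'):
    for k,f in(('b',BLUE),('g',GREEN),('r',RED)): print(n,k,np.round(B[k],4),[v for v in seated(n,f) if v[1]>300])
print(telemetry.observe()['t'])
o=np.vstack([cv2.imread(f'pics/{n}.png')[:225] for n in('pl2','pl3')]);cv2.imwrite('pics/plm.png',cv2.resize(o,None,fx=1.3,fy=1.3))
E
```

```text
under 43.5 [ 0.22  0.23 -0.77] [-0.059  0.166  0.005] 0.014
up 44.2 [-0.26  0.17 -0.97] [-0.074  0.221  0.001] 0.0137
lifted 45.0 [ 0.1   0.02 -1.52] [-0.13   0.212  0.001] 0.0137
over 53.2 [-0.51 -0.49 -1.66] [-0.05  0.26 -0.03] 0.0138
set 54.6 [-0.38  0.52  0.1 ] [-0.053  0.199 -0.005] 0.0137
out 57.0 [-0.7  -0.43 -1.2 ] [-0.049  0.197 -0.073] 0.0137
under 60.6 [ 0.03  0.06 -0.76] [-0.079  0.178  0.014] 0.0142
up 61.3 [ 0.22 -0.12 -1.14] [-0.106  0.252  0.028] 0.0139
lifted 62.0 [-1.32 -0.03 -0.99] [-0.137  0.176  0.033] 0.0138
over 70.2 [ 0.13 -0.   -0.99] [0.004 0.241 0.05 ] 0.0141
set 71.7 [-0.13 -0.48 -0.73] [-0.041  0.148  0.014] 0.0137
out 74.0 [ 0.15  1.36 -0.12] [-0.028  0.13   0.007] 0.0141
pl2 b [ 0.6038 -0.1496] [([0.6023, -0.3624], 1412, [51, 45]), ([0.604, -0.1494], 945, [34, 36])]
pl2 g [ 0.5997 -0.2154] [([0.6, -0.2152], 991, [34, 37])]
pl2 r [ 0.5957 -0.2813] [([0.5962, -0.276], 657, [21, 38]), ([0.4771, -0.3008], 719, [29, 27]), ([0.4508, -0.2993], 362, [29, 13]), ([0.4218, -0.297], 783, [29, 28])]
pl3 b [ 0.6038 -0.1496] [([0.6043, -0.1497], 968, [33, 37])]
pl3 g [ 0.5997 -0.2154] [([0.6004, -0.2156], 1006, [34, 37])]
pl3 r [ 0.5957 -0.2813] [([0.5963, -0.2817], 1031, [35, 39]), ([0.4775, -0.1017], 718, [29, 27]), ([0.4511, -0.1003], 362, [29, 13]), ([0.4218, -0.098], 774, [29, 28])]
75.6167
```

View pics/plm.png

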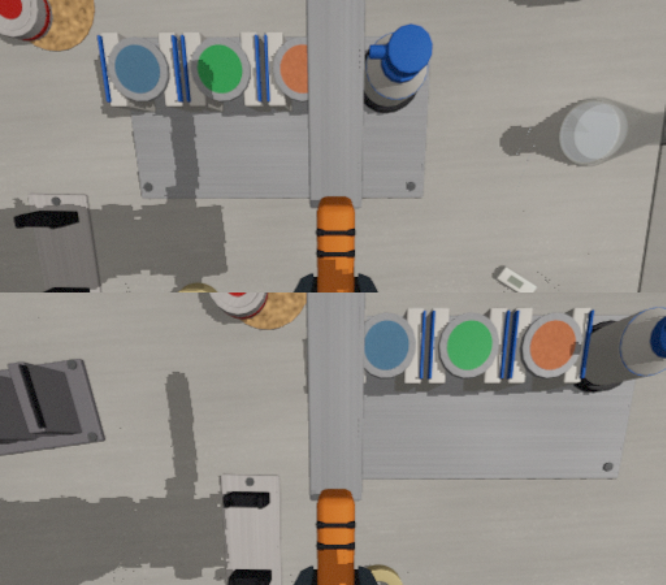

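All three discs are within 1 mm of their berths. The tin, though, now looks pushed towards the left of the coaster, so it has been knocked. I'll put the lifter back, then fix the tin before pressing.

```bash
python3 - <<'E'
from carry import *
G=np.array([.4402,-.0115]);Q=down(-5.4)
arm.move_to(np.array([*G,.15]),Q);arm.move_l(np.array([*G,.06]),Q,feed=.1);arm.move_l(np.array([*G,.0445]),Q,feed=.02);tell('seat')
hand.grip(.05);arm.move_l(np.array([*G,.16]),Q,feed=.12)
arm.move_to(np.array([.41,-.015,.26]),down(0));shot('cr2')
arm.move_to(np.array([.58,-.03,.24]),down(0));shot('tin3');p,s=blob('tin3',TINRED,.024);print(p,s,telemetry.observe()['t'])
print(optics.spot_in('tin','wrist')[:2],optics.spot_in('coaster','wrist')[:2])
o=np.zeros((500,790,3),np.uint8);o[:500,:300]=cv2.resize(cv2.imread('pics/cr2.png')[0:200,200:320],(300,500));o[:450,310:790]=cv2.resize(cv2.imread('pics/tin3.png')[:225,150:390],None,fx=2,fy=2);cv2.imwrite('pics/t3m.png',o)
E
```

```text
seat 78.2 [ 0.34 -0.39 -0.66] [-0.001  0.223 -0.025] 0.0135
[ 0.67158413 -0.02756814  0.024     ] [247  87  19  21 317] 81.3417
[{'extent': [231.2, 75.3, 279.5, 117.7], 'conf': 0.62}] [{'extent': [243.2, 55.5, 308.7, 125.3], 'conf': 0.59}]
```

View pics/t3m.png

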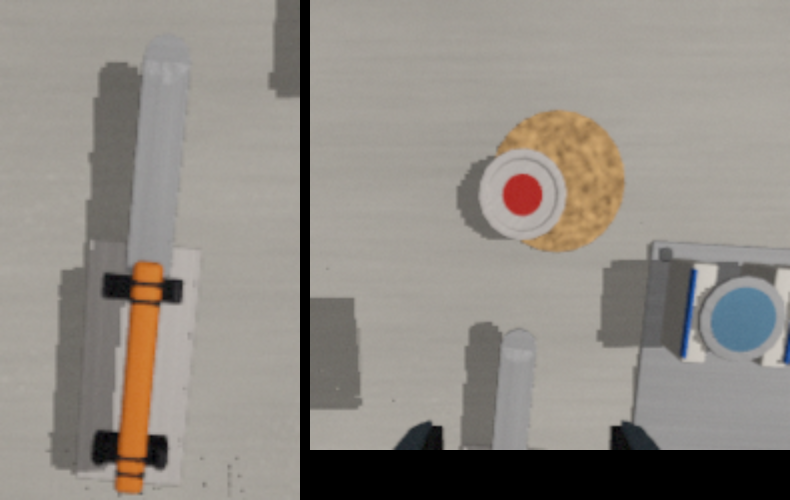

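The tin stands upright but about 23 mm off centre. I'll re-centre it, then press the cap.

```bash
cat > fin.py <<'E'
from carry import *
R0=down(0);c=np.array([.6792,-.0494])
p,_=blob('tin3',TINRED,.024);p=p[:2]
hand.grip(.085);arm.move_to(np.array([*p,.10]),R0);arm.move_l(np.array([*p,.0215]),R0,feed=.08);hand.grip(0);tell('tin')
arm.move_l(np.array([*p,.05]),R0,feed=.1);arm.move_l(np.array([*c,.05]),R0,feed=.1);arm.move_l(np.array([*c,.0213]),R0,feed=.03);tell('down')
hand.grip(.075);arm.move_l(np.array([*c,.15]),R0)
arm.move_to(np.array([.58,-.03,.24]),R0);shot('tin4');print('tin',blob('tin4',TINRED,.024)[0])
# look at the cap from right above
n=W(st,[(0,-.112,0)])[0,:2];print('cap model',n)
arm.move_to(np.array([n[0]-.05,n[1],.30]),R0);shot('cap');print('cap blob',blob('cap',BLUE,.122))
cv2.imwrite('pics/capc.png',cv2.resize(cv2.imread('pics/cap.png')[60:225,160:380],None,fx=2.6,fy=2.6))
im,k=load('cap');print('model px',(proj([[*n,.127]],k)[0]-[160,60])*2.6)
E
python3 fin.py
```

```text
tin 84.6 [-0.92  0.39  1.5 ] [-0.058  0.235 -0.002] 0.0513
down 86.5 [-3.03  1.14  5.46] [0.063 0.751 0.007] 0.0515
tin [ 0.67903786 -0.04943925  0.024     ]
cap model [ 0.591038   -0.35617348]
cap blob (array([ 0.59328407, -0.35385413,  0.122     ]), array([236, 121,  37,  28, 676], dtype=int32))
model px [257.17706539 199.84047067]
```

View pics/capc.png

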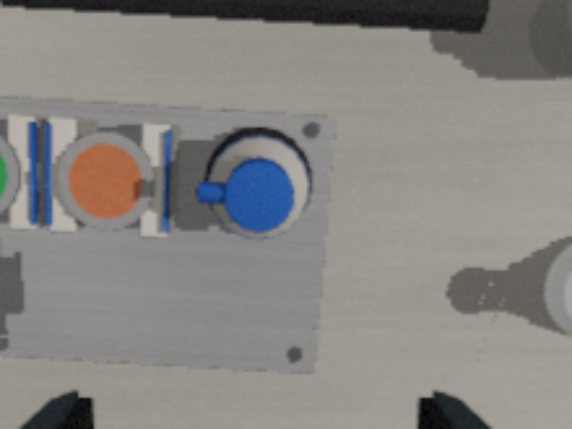

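The cap is centred at crop (259,194), about 2 mm from the model, so I'll press there with the fingers closed.

```bash
python3 - <<'E'
from carry import *
R0=down(0);c=np.array([.5925,-.3565])
hand.grip(0)
arm.move_to(np.array([*c,.20]),R0);f0=telemetry.observe()['force'][2]
arm.move_l(np.array([*c,.146]),R0,feed=.06)
for z in np.arange(.141,.1265,-.001):
    arm.move_l(np.array([*c,z]),R0,feed=.02);arm.sleep(.15)
    s=[telemetry.observe()];f=np.mean([q['force'][2] for q in s])-f0;print(round(z,4),round(s[0]['ee_pos'][2],4),round(f,2))
    if f>14: break
arm.sleep(.3);arm.move_l(np.array([*c,.16]),R0,feed=.04);arm.move_l(np.array([*c,.25]),R0)
tell('up')
arm.move_to(np.array([.46,-.24,.30]),R0);shot('end1')
arm.move_to(np.array([.45,-.05,.30]),R0);shot('end2');shot('endS','scene')
from chk import *
for k,f in(('b',BLUE),('g',GREEN),('r',RED)): print(k,np.round(B[k],4),[v for v in seated('end1',f) if v[1]>300])
print('tin',blob('end2',TINRED,.024))
o=np.zeros((600,800,3),np.uint8);o[:300,:800]=cv2.resize(np.hstack([cv2.imread(f'pics/end{i}.png')[:210,20:300+20*0+0] if i==2 else cv2.imread('pics/end1.png')[:210,100:380] for i in(1,2)]),(800,300));o[300:,:500]=cv2.resize(cv2.imread('pics/endS.png')[140:290,200:360],(500,300));cv2.imwrite('pics/endm.png',o)
E
```

```text
0.141 0.1411 1.31
0.14 0.1401 2.54
0.139 0.139 1.71
0.138 0.138 2.91
0.137 0.137 2.68
0.136 0.136 4.08
0.135 0.1351 3.57
0.134 0.1341 4.9
0.133 0.1331 4.2
0.132 0.1323 7.67
0.131 0.1321 17.71
up 99.3 [ 0.02  0.   -0.12] [-0.021  0.143  0.001] 0.0005
b [ 0.6038 -0.1496] [([0.6042, -0.1496], 705, [29, 31]), ([0.6008, -0.3706], 1048, [42, 36])]
g [ 0.5997 -0.2154] [([0.6003, -0.2155], 739, [29, 32])]
r [ 0.5957 -0.2813] [([0.5962, -0.2815], 747, [29, 32]), ([0.4351, -0.0196], 1207, [22, 66])]
tin (array([ 0.64948614, -0.05024157,  0.024     ]), array([256,  13,   4,   1,   4], dtype=int32))
```

View pics/endm.png

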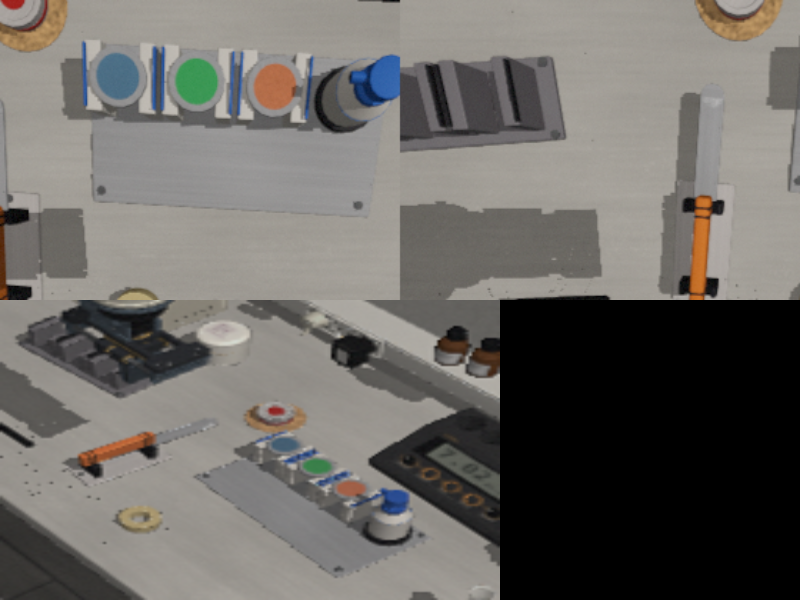

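The hard stop showed the cap went right down (17.7 N), and it has come back up. The discs are in their berths, the tin is on the coaster and the lifter is seated. Handing in.

```bash
python3 -c "
from h import *
print(arm.sign_off(), telemetry.observe()['t'])"
```

```text
the job is handed in; nothing more can be done
the job is handed in; nothing more can be done
```

The job is handed in: all three discs lie within about 1 mm of their berth centres, the tin is upright in the middle of the coaster (I re-centred it after it was knocked), the nozzle cap was pressed to its stop and released, and the lifter is back in its cradle, at about 100 s of the 210 s allowed.

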